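# Push the strap-end template out over the end of the pattern ledge

## Task

On the low wooden ledge lie two flat metal templates; without picking anything up, use the fingertips to push the one with the rounded end along its track until that rounded end sticks out about 40 mm past the ledge's open end, so that somebody can get hold of its edge later. It must stay lying flat on the ledge: do not lift, tip or drop it. Leave the square-cornered template with its weight, the mallet, the steel block and the jar where they are.

Things in the scene. Friction and masses are not known exactly. Their poses are not given: they have to be found in the camera images.
- ledge: Fixed plywood ledge, 160 mm (its x) by 320 mm (its y), flat top 50 mm above the bench. Origin: centre of its footprint, at bench height; z up. Along its y run three thin wooden strips, 6 mm wide and standing 5 mm above the top (centres at x = -76, 0 and +76 mm), making two tracks 70 mm wide with centre lines at x = -38 and +38 mm. The -y end is open; across the +y end stands a lip 8 mm thick and 12 mm high.
- ledge_end (a point): Middle of the ledge's open end, at (0, -160, 50) mm in the ledge's frame: on the top surface, at its edge. Axes as the ledge's, so -y points outwards over the drop.
- strap_template: The template to push: loose aluminium plate 6 mm thick, 62 mm wide (its x), 130 mm long (its y), about 0.13 kg, lying in one of the two tracks. Its -y end, towards the ledge's open end, is a half circle of radius 31 mm; its +y end is straight with square corners, at y = +65 mm. A row of four small dark dots runs along its middle. Origin: centre of the 62 by 130 mm outline, on the underside; z up. At the start its rounded end is 20 to 100 mm short of the ledge's open end.
- strap_tip (a point): Foremost point of the strap template's rounded end, at (0, -65, 0) mm in the template's frame (on the underside).
- pocket_template: The other template, to be left alone: loose aluminium plate 62 by 110 by 6 mm, all four corners square, two rows of dark dots, lying in the other track. Origin: centre of its underside.
- weight: Round dark steel weight with a small knob on top, 40 mm across, 30 mm high, standing on the pocket template. Origin: centre of its underside.
- mallet: Mallet lying on the bench beyond the ledge: white head 48 mm across and 60 mm long (y +40 to +100 mm in its frame), black handle 24 mm across (y -100 to +40 mm). Origin on the bench under its axis; the axis runs along its y, 24 mm up.
- anvil_block: Solid steel block 40 by 90 by 28 mm lying on the bench on the robot's side of the ledge. Origin: centre of its underside.
- jar: Amber jar with a lid, 52 mm across, 68 mm high, standing on the bench beyond the ledge. Origin: centre of its underside.
Mind the look-alikes: they are no part of the job. Leave any green look-alike of the strap_template alone.

How it is judged:
By the outcome, as a careful person would: the job done as asked, in the order asked, and still so for the second after the job is handed in, with the robot touching nothing.
It also fails if it takes over 40 s, if anything falls off the work surface, if the arm or the gripper's body presses on something with over 40 N, if the wrist force passes 120 N, or if a joint passes its speed limit or range.

## Robot

A 7-joint arm with a two-finger parallel gripper is mounted at the origin on the work surface. World frame = base frame: x ahead of the robot, y to its left, z up, the work surface at z = 0. Lengths are in m, angles in rad, forces in N, time in s.
With the tool pointing down it reaches from about 0.425 to 0.925 m from the base axis. Payload 6.8 kg.
Tool frame: the origin (TCP) lies at the centre of the arm's flange, where the gripper is bolted on; the fingertips stand 173 mm ahead of it and the grasp point (between the pads) lies 155 mm ahead of it (finger_overhang is the distance from the TCP to the fingertips, in m); y points along the fingers, z is the direction in which the jaws open and shut, and the axes are right-handed (so a half turn about y gives the same grasp; the last joint's range is limited). The gripper opens to 85 mm and grips with 20 to 120 N. Pads are 22 mm wide; open, the fingers measure 114 mm over their backs; the gripper's body (76 mm by 85 mm) begins 54 mm behind the grasp point. The pads swing forward as they close: fully open they stand 13 mm farther back than shut.
Start: joints at [-1.286, 0.477, 0.022, 1.555, -0.011, 1.109, -0.083], TCP at [0.258, 0.624, 0.405] pointing down, gripper open.
Joint ranges: [-2.96, 2.96], [-0.34, 2.1], [-1.41, 1.46], [0.24, 2.44], [-1.37, 4.51], [0.17, 1.92], [-2.96, 2.96]. Speed limits (rad/s): [2.39, 2.39, 3.14, 3.14, 3.14, 3.14, 3.14].

## Interface

Orientations are given as a rotation vector (axis times angle).
In Python, from bench import get_obs, grab_frame, hand_in, finger_overhang gives the robot as it stands. The module is installed in compiled form; this text tells all that it offers.
- The arm moves only by the shell command python3 -m jog 'ROWS' [FORCE]. ROWS is JSON, a list of rows, each a list of 3 entries, a list of its own where there are three numbers: the shift along the tool's x, y, z in cm, then the turn about the tool's y in rad, then the gripper command: -1 is fully open, 1 is shut, values between are in proportion. In form: [[[x, y, z], twist, gripper], ...]. A call has 1 to 10 rows; each row is the pose to reach, as a shift and turn from the pose commanded when the call began, along the tool's axes at that moment; what a row does not reach only later rows make up. A row lasts 1/8 s, in which the tool goes at most 62.5 mm and 10.7 degrees, less where a joint would pass 70% of its speed; a pose out of reach is approached as far as the arm can. A call with a gripper value outside its range is refused whole. The fingers move at their own pace and stop on an object; FORCE is the grip in N (left out, the last holds). Time passes only in rows, so rows that repeat a pose let the fingers close. It gives the time, the measured TCP pose, the force and the opening at its end, in the units of the state.
- get_obs(): the state, without advancing time (a new reading comes with each control period).
- grab_frame(name): name is "scene" or "top" or "wrist"; returns a dict with "image" (480x640x3 uint8, blue, green, red), "fx", "fy", "cx", "cy" (pixels), "origin" and "rotation" of the camera in the world. Camera axes: x right, y up, looking along -z (the intrinsics and any distortion apply to the point x, -y, -z); pixel columns grow to the right and rows downward; lengths in m; the calibration is good to about 2 mm. A picture is of the moment at which its call begins. There is no depth.
- hand_in(): hands the job in, once; it reports no verdict.
The state is a dict: "clock": time; "joints": joint angles; "qvel": joint speeds; "tau": joint torques, N m; "tcp_pos": TCP position; "orientation": TCP orientation; "contact_force": force on the tool from outside, world axes, zero at the start; "moment": the same for the moment, N m; "grip_width": finger opening in m.
Only numpy, scipy, OpenCV 4.12 (cv2) and the standard library are available. Lean on these libraries where they do the work, as an engineer would, in place of code of your own. Each camera call takes 0.05 s, during which the arm holds its last target.

## Working session

There is one attempt and no reset: what is moved stays moved. The work goes in short steps, Python scripts to look and compute and a shell command to move; the robot and the scene stay as the last step left them, time stands still between calls to the robot, and variables do not carry over. Pictures are saved under pics/ and viewed, and the job is handed in when it is done.

```bash
mkdir -p pics
cat > h.py <<'E'
import numpy as np, cv2
from bench import get_obs, grab_frame, finger_overhang
from scipy.spatial.transform import Rotation as R
def ray(f,u,v):
    d=np.array([(u-f['cx'])/f['fx'],-(v-f['cy'])/f['fy'],-1.0])
    return np.array(f['origin']),np.array(f['rotation'])@d
def onz(f,u,v,z):
    o,d=ray(f,u,v); return o+d*(z-o[2])/d[2]
def proj(f,p):
    q=np.array(f['rotation']).T@(np.array(p)-f['origin']); return f['cx']+f['fx']*q[0]/-q[2], f['cy']-f['fy']*q[1]/-q[2]
E
python3 - <<'E'
from h import *
import pickle
o=get_obs(); print({k:np.round(v,3) for k,v in o.items()}, finger_overhang); print(R.from_rotvec(o['orientation']).as_matrix().round(3))
for n in ['top','scene','wrist']:
    f=grab_frame(n); cv2.imwrite(f'pics/{n}0.png',f['image']); pickle.dump(f,open(f'{n}0.pkl','wb')); print(n,[k for k in f],f['fx'],np.round(f['origin'],3),np.round(f['rotation'],3).tolist())
E
```

```text
{'clock': np.float64(0.0), 'joints': array([-1.286,  0.478,  0.022,  1.556, -0.011,  1.109, -0.083]), 'qvel': array([-0.001,  0.   ,  0.001, -0.001,  0.   , -0.   ,  0.   ]), 'tau': array([ 1.0000e-03, -5.9646e+01,  1.6080e+00, -2.8119e+01,  1.2000e-02,
        9.0000e-03,  0.0000e+00]), 'tcp_pos': array([0.258, 0.623, 0.404]), 'orientation': array([-1.551,  0.308, -0.308]), 'contact_force': array([1.276, 0.4  , 0.524]), 'moment': array([-0.013, -0.068, -0.058]), 'grip_width': np.float64(0.085)} 0.1734
[[ 0.924 -0.001  0.383]
 [-0.383 -0.002  0.924]
 [ 0.    -1.    -0.002]]
top ['image', 'fx', 'fy', 'cx', 'cy', 'origin', 'rotation'] 483.3583711519662 [0.446 0.039 0.877] [0.158, -0.162, -1.631]
scene ['image', 'fx', 'fy', 'cx', 'cy', 'origin', 'rotation'] 433.40796849507893 [0.781 0.342 0.673] [0.156, 0.686, 2.565]
wrist ['image', 'fx', 'fy', 'cx', 'cy', 'origin', 'rotation'] 366.1703367434897 [0.185 0.654 0.373] [-0.28, -0.186, 1.167]
```

```bash
sed -i "s/np.array(f\['rotation'\])/R.from_rotvec(f['rotation']).as_matrix()/" h.py; cat h.py | grep rotvec
```

```text
return np.array(f['origin']),R.from_rotvec(f['rotation']).as_matrix()@d
    q=R.from_rotvec(f['rotation']).as_matrix().T@(np.array(p)-f['origin']); return f['cx']+f['fx']*q[0]/-q[2], f['cy']-f['fy']*q[1]/-q[2]
```

View pics/top0.png

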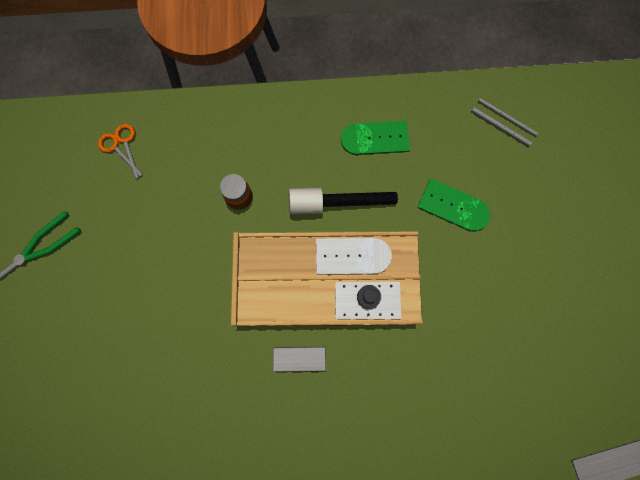

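View pics/scene0.png

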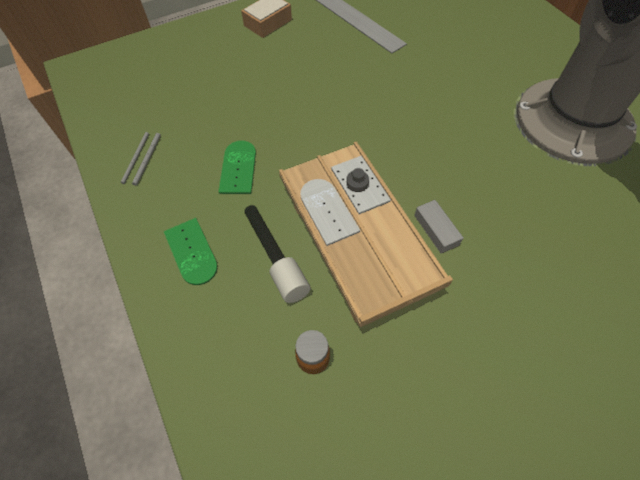

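View pics/wrist0.png

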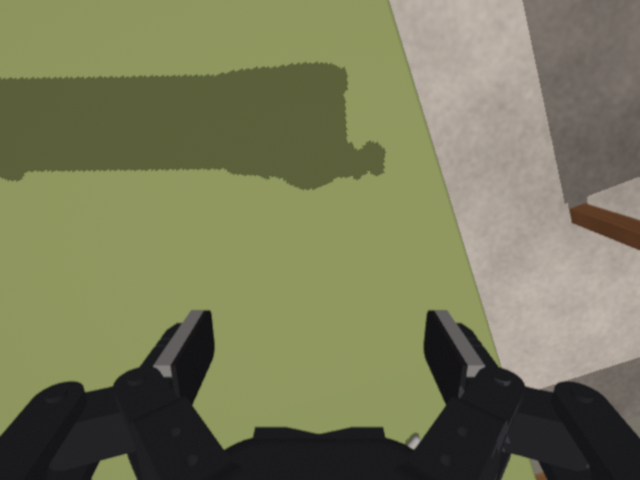

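The top view shows four possible templates: the aluminium plate with a rounded end at (354,256), green look-alikes at (376,138) and (455,205), and the square plate with the weight at (368,300). I choose the aluminium one at (354,256), whose rounded end faces right, towards the open end. I'll check that in a close crop and measure it.

Run:
```python
from h import *
import pickle
f=pickle.load(open('top0.pkl','rb')); im=f['image']
c=cv2.resize(im[220:340,225:430],None,fx=3.8,fy=3.8,interpolation=cv2.INTER_CUBIC); cv2.imwrite('pics/crop0.png',c)
hsv=cv2.cvtColor(im,cv2.COLOR_BGR2HSV)
m=((hsv[...,1]<45)&(hsv[...,2]>120)).astype(np.uint8)*255
m=cv2.morphologyEx(m,cv2.MORPH_CLOSE,np.ones((5,5)))
cs,_=cv2.findContours(m,cv2.RETR_EXTERNAL,cv2.CHAIN_APPROX_NONE)
for k in cs:
    if cv2.contourArea(k)<500: continue
    P=np.array([onz(f,u,v,.056)[:2] for u,v in k[:,0]])
    r=cv2.minAreaRect((P*1000).astype(np.float32)); print(cv2.boundingRect(k),[np.round(x,1) for x in r], cv2.boxPoints(r).round(0).tolist())
# ledge
w=((hsv[...,0]<25)&(hsv[...,1]>70)&(hsv[...,2]>100)).astype(np.uint8)*255
w[:225]=0; w=cv2.morphologyEx(w|m,cv2.MORPH_CLOSE,np.ones((9,9)))
k=max(cv2.findContours(w,cv2.RETR_EXTERNAL,cv2.CHAIN_APPROX_NONE)[0],key=cv2.contourArea)
print(cv2.boundingRect(k))
P=np.array([onz(f,u,v,.053)[:2] for u,v in k[:,0]])
r=cv2.minAreaRect((P*1000).astype(np.float32)); print('ledge',r,cv2.boxPoints(r).round(1).tolist())
```

```text
(574, 443, 66, 37) [array([ 220. , -404.4]), array([ 39.9, 109.8]), np.float64(10.1)] [[191.0, -354.0], [210.0, -462.0], [249.0, -455.0], [230.0, -347.0]]
(273, 348, 52, 23) [array([412. ,  77.5]), array([84.2, 35.2]), np.float64(86.3)] [[392.0, 37.0], [427.0, 34.0], [432.0, 118.0], [397.0, 121.0]]
(335, 282, 66, 37) [array([501.2, -44.4]), array([109.7,  60.5]), np.float64(86.2)] [[467.0, -97.0], [528.0, -101.0], [535.0, 8.0], [475.0, 12.0]]
(316, 238, 76, 36) [array([578.7, -26.9]), array([129.2,  61. ]), np.float64(86.2)] [[544.0, -89.0], [605.0, -93.0], [613.0, 36.0], [552.0, 40.0]]
(289, 188, 34, 23) [array([684.8,  49.6]), array([58.5, 40.3]), np.float64(86.2)] [[663.0, 22.0], [703.0, 19.0], [707.0, 77.0], [667.0, 80.0]]
(231, 231, 192, 95)
ledge ((544.6474609375, 23.359542846679688), (322.3359680175781, 160.27264404296875), 86.57955169677734) [[455.0, -132.6999969482422], [615.0, -142.3000030517578], [634.2999877929688, 179.5], [474.29998779296875, 189.0]]
```

View pics/crop0.png

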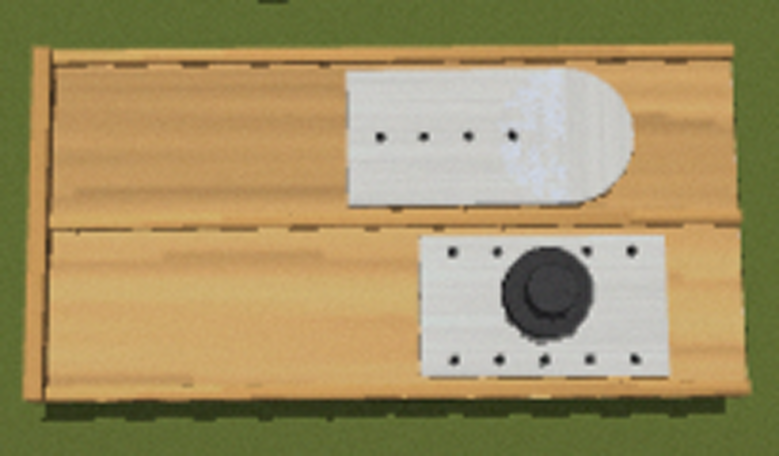

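```bash
cat >> h.py <<'E'
TH=np.deg2rad(86.3); LY=np.array([np.cos(TH),np.sin(TH)]); LX=np.array([LY[1],-LY[0]])
def measure(f, c0=(0.579,-0.027), show=True):
    im=f['image'].astype(np.float32); hsv=cv2.cvtColor(f['image'],cv2.COLOR_BGR2HSV)
    out=[]
    for off in (-.02,-.014,-.008,.008,.014,.02):
        s=np.arange(-.20,.18,.0005)
        def prof(z):
            pts=[proj(f,np.append(np.array(c0)+LX*off+LY*t,z)) for t in s]
            P=np.array(pts,np.float32)
            return cv2.remap(f['image'],P[None,:,0],P[None,:,1],cv2.INTER_LINEAR)[0]
        a=cv2.cvtColor(prof(.056)[None],cv2.COLOR_BGR2HSV)[0]
        m=(a[:,1]<70)&(a[:,2]>110)
        seg=s[m]
        b=cv2.cvtColor(prof(.050)[None],cv2.COLOR_BGR2HSV)[0]
        w=(b[:,0]<27)&(b[:,1]>60)&(b[:,2]>110)
        out.append((off,seg.min(),seg.max(),s[w].min(),s[w].max()))
    return np.round(np.array(out)*1000,1)
E
python3 - <<'E'
from h import *
import pickle
for n in ('top','scene'):
    f=pickle.load(open(n+'0.pkl','rb')); print(n);print(measure(f))
f=pickle.load(open('scene0.pkl','rb'))
cv2.imwrite('pics/scrop.png',cv2.resize(f['image'][130:330,260:460],None,fx=3,fy=3,interpolation=cv2.INTER_CUBIC))
for n in ('top','scene'):
  f=pickle.load(open(n+'0.pkl','rb'));hsv=cv2.cvtColor(f['image'],cv2.COLOR_BGR2HSV)
  m=((hsv[...,1]<60)&(hsv[...,2]>110)).astype(np.uint8)*255
  m=cv2.morphologyEx(m,cv2.MORPH_CLOSE,np.ones((5,5)))
  for k in cv2.findContours(m,cv2.RETR_EXTERNAL,cv2.CHAIN_APPROX_NONE)[0]:
    if 500<cv2.contourArea(k)<6000:
      P=np.array([onz(f,u,v,.056)[:2] for u,v in k[:,0]])*1000
      r=cv2.minAreaRect(P.astype(np.float32)); print(n,np.round(r[0],1),np.round(r[1],1),round(r[2],1))
E
```

```text
top
[[ -20.   -57.5   65.  -112.   179.5]
 [ -14.   -61.    65.  -112.5  179.5]
 [  -8.   -63.5   65.  -112.   179.5]
 [   8.   -64.    65.  -111.5  179.5]
 [  14.   -61.5   65.  -111.5  179.5]
 [  20.   -57.5   65.  -112.   179.5]]
scene
[[ -20.   -53.    71.  -109.   179.5]
 [ -14.   -57.5   71.  -109.   179.5]
 [  -8.   -60.5   70.5 -109.   179.5]
 [   8.   -61.    71.  -108.5  179.5]
 [  14.   -59.    71.  -109.   179.5]
 [  20.   -55.5   71.  -108.5  179.5]]
top [ 215.7 -406. ] [ 48.  112.6] 11.4
top [412.1  77.6] [84.5 35.2] 86.3
top [501.2 -44.3] [110.   60.5] 86.2
top [578.7 -26.9] [129.2  61. ] 86.2
top [683.9  49.7] [58.5 42.1] 86.2
scene [714.7 175.3] [45.1 46.1] 61.4
scene [696.3  62.9] [70.2 45.4] 88.6
scene [429.1  93.2] [85.5 38.4] 86.8
scene [580.6 -22.5] [132.5  63.7] 86.7
scene [503.3 -39.9] [113.2  64.1] 86.5
scene [107.    0.8] [215.6 124. ] 67.6
scene [ 261.5 -439.9] [ 50.6 252.7] 11.5
```

View pics/scrop.png

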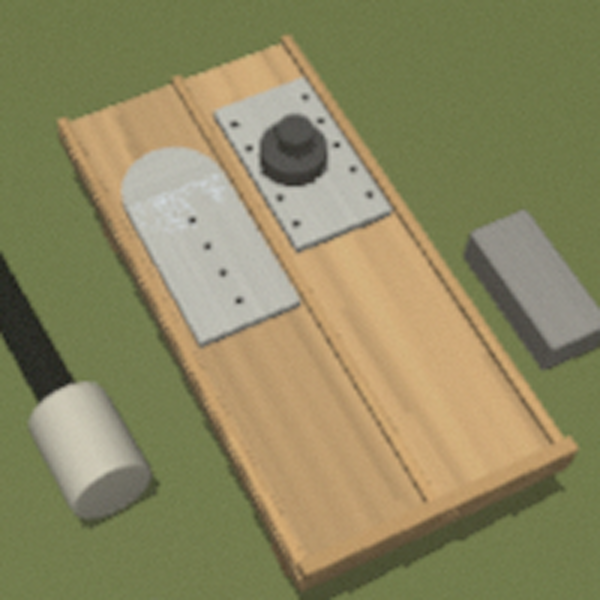

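The crop confirms it: a bare aluminium plate with one row of four dots, rounded end towards the open end. Its tip is about 47 mm short of the edge, so it has to be pushed about 87 mm. I'll move over the track behind the straight end with the fingers shut and the jaw axis across the track.

```bash
python3 -m jog '[[[51.3,0,-38.2],1.243,1],[[51.3,0,-38.2],1.243,1],[[51.3,0,-38.2],1.243,1],[[51.3,0,-38.2],1.243,1],[[51.3,0,-38.2],1.243,1],[[51.3,0,-38.2],1.243,1],[[51.3,0,-38.2],1.243,1],[[51.3,0,-38.2],1.243,1],[[51.3,0,-38.2],1.243,1],[[51.3,0,-38.2],1.243,1]]' 40
```

```text
clock: 1.4
tcp_pos: [0.5792, 0.0852, 0.4047]
orientation: [-1.178, 1.257, -1.256]
contact_force: [0.4, 1.0, -1.1]
grip_width: 0.0001
```

Run:
```python
from h import *
o=get_obs(); M=R.from_rotvec(o['orientation']).as_matrix(); print(o['clock'],o['tcp_pos'],o['grip_width'],o['joints'].round(2) if hasattr(o['joints'],'round') else o['joints']); print(M.round(3))
tgt=np.array([.579,-.026])+LY*.101
print('target',tgt,'tool shift cm',(M.T@(np.append(tgt,.404)-o['tcp_pos'])*100).round(2), 'ang tool x', np.degrees(np.arctan2(M[1,0],M[0,0])))
```

```text
1.4 [0.57924317 0.0852456  0.40466062] 7.514744829276697e-05 [-0.63  0.35  0.48  1.8  -0.19  1.03 -0.14]
[[-0.064 -0.     0.998]
 [-0.998  0.    -0.064]
 [-0.    -1.    -0.   ]]
target [0.58551776 0.07478948] tool shift cm [1.   0.07 0.69] ang tool x -93.69495596494383
```

```bash
python3 -m jog '[[[0,0,0],0,1],[[0,0,0],0,1]]'
python3 - <<'E'
from h import *
o=get_obs(); M=R.from_rotvec(o['orientation']).as_matrix()
tgt=np.array([.579,-.026])+LY*.101
print('tool shift cm',(M.T@(np.append(tgt,.404)-o['tcp_pos'])*100).round(2))
f=grab_frame('scene'); cv2.imwrite('pics/s1.png',f['image'])
f=grab_frame('wrist'); cv2.imwrite('pics/w1.png',f['image'])
E
```

```text
clock: 1.65
tcp_pos: [0.5784, 0.0871, 0.4043]
orientation: [-1.178, 1.258, -1.257]
contact_force: [-0.2, 0.3, -0.1]
grip_width: -0.0001
tool shift cm [1.18 0.03 0.79]
```

View pics/s1.png

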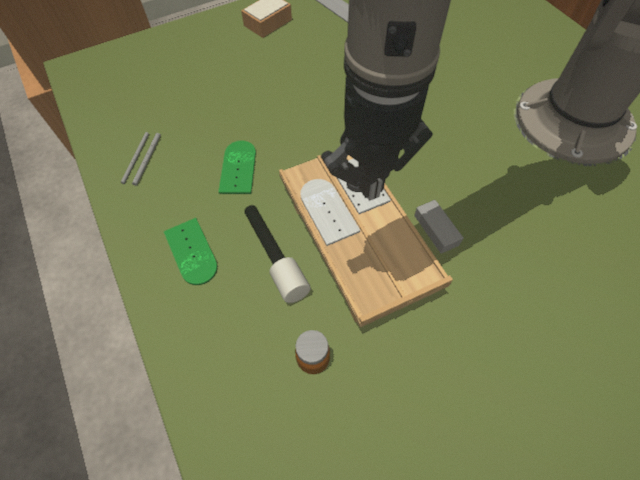

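View pics/w1.png

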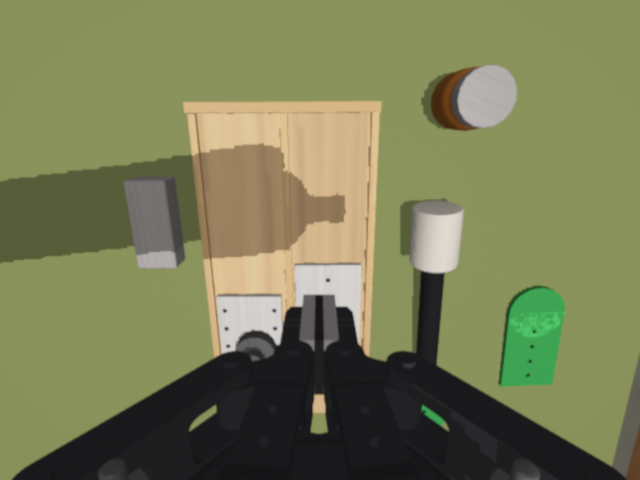

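Scene and wrist views: the fingers are shut above the right track, which holds the strap template at about (328,290) in the wrist view. The jaws lie across the track. Correct sideways by 8 mm and descend most of the way.

```bash
python3 -m jog '[[[0,4,0.8],0,1],[[0,9,0.8],0,1],[[0,13,0.8],0,1],[[0,15,0.8],0,1],[[0,15,0.8],0,1],[[0,15,0.8],0,1]]'
python3 - <<'E'
from h import *
o=get_obs(); M=R.from_rotvec(o['orientation']).as_matrix()
tgt=np.array([.579,-.026])+LY*.101
print('tool shift cm',(M.T@(np.append(tgt,.2260)-o['tcp_pos'])*100).round(2), M[:,1].round(4))
f=grab_frame('scene'); cv2.imwrite('pics/s2.png',cv2.resize(f['image'][100:330,250:460],None,fx=2.6,fy=2.6))
f=grab_frame('wrist'); cv2.imwrite('pics/w2.png',f['image'])
E
```

```text
clock: 2.5
tcp_pos: [0.5873, 0.0867, 0.2562]
orientation: [-1.176, 1.255, -1.257]
contact_force: [0.2, 1.0, 0.7]
grip_width: -0.0
tool shift cm [ 1.21  3.02 -0.11] [ 2.5e-03  7.0e-04 -1.0e+00]
```

View pics/s2.png

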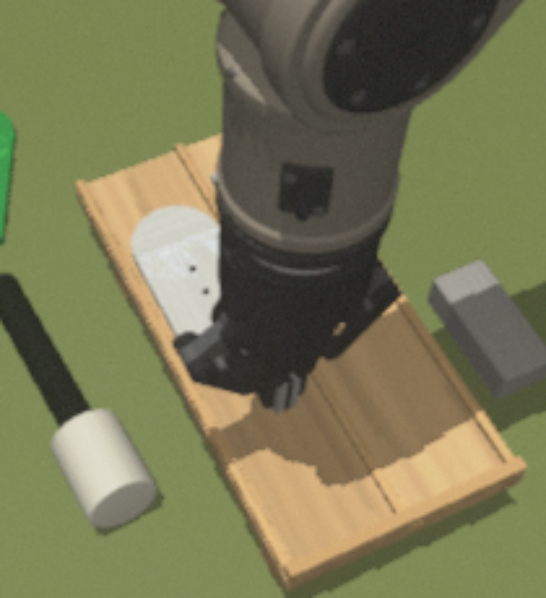

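View pics/w2.png

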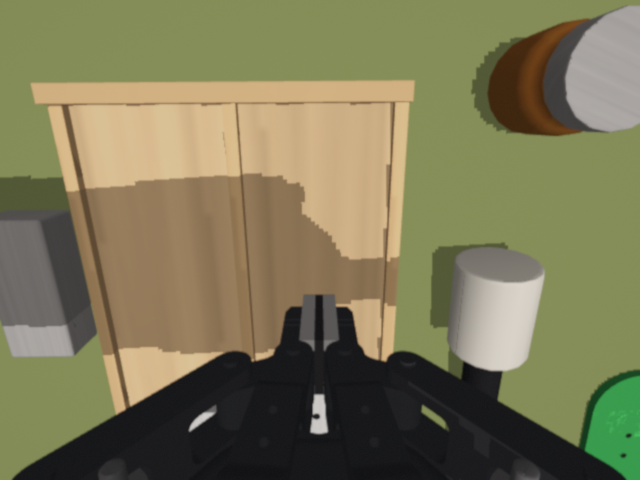

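Fingertips are centred over the track, about 37 mm behind the plate (its edge shows at (318,415)). I'll descend in small steps.

```bash
python3 -m jog '[[[0,1.2,-0.1],0,1],[[0,2.4,-0.1],0,1],[[0,2.7,-0.1],0,1],[[0,2.7,-0.1],0,1],[[0,2.7,-0.1],0,1]]'; sleep 0; python3 -m jog '[[[0,0.2,0],0,1],[[0,0.2,0],0,1]]'
```

```text
clock: 3.22
tcp_pos: [0.5858, 0.0864, 0.2279]
orientation: [-1.177, 1.257, -1.257]
contact_force: [-0.1, -0.1, 0.2]
grip_width: -0.0003
clock: 3.48
tcp_pos: [0.5856, 0.0864, 0.2257]
orientation: [-1.178, 1.257, -1.257]
contact_force: [0.8, -0.1, -0.4]
grip_width: -0.0003
```

```bash
python3 -m jog '[[[0,0.15,0],0,1],[[0,0.15,0],0,1]]'; python3 -m jog '[[[0,0.1,0],0,1],[[0,0.1,0],0,1]]'
```

```text
clock: 3.72
tcp_pos: [0.5855, 0.0864, 0.2241]
orientation: [-1.178, 1.257, -1.257]
contact_force: [0.1, 1.0, -0.2]
grip_width: 0.0003
clock: 3.98
tcp_pos: [0.5857, 0.0864, 0.2236]
orientation: [-1.177, 1.257, -1.257]
contact_force: [-1.1, 0.1, 3.8]
grip_width: 0.0
```

Touched the ledge top at TCP z ≈ 0.224. Raise 2 mm, then push slowly.

```bash
python3 -m jog '[[[0,-0.25,0],0,1],[[1,-0.25,0],0,1],[[2,-0.25,0],0,1],[[2.8,-0.25,0],0,1],[[3.4,-0.25,0],0,1],[[4,-0.25,0],0,1],[[4.5,-0.25,0],0,1],[[5,-0.25,0],0,1],[[5,-0.25,0],0,1]]'
python3 - <<'E'
from h import *
f=grab_frame('scene'); cv2.imwrite('pics/s3.png',cv2.resize(f['image'][100:330,250:460],None,fx=2.6,fy=2.6))
f=grab_frame('top'); cv2.imwrite('pics/t3.png',cv2.resize(f['image'][200:340,225:430],None,fx=3.8,fy=3.8))
E
```

```text
clock: 5.1
tcp_pos: [0.5823, 0.036, 0.2257]
orientation: [-1.178, 1.257, -1.258]
contact_force: [0.3, 0.1, 0.8]
grip_width: -0.0
```

View pics/s3.png

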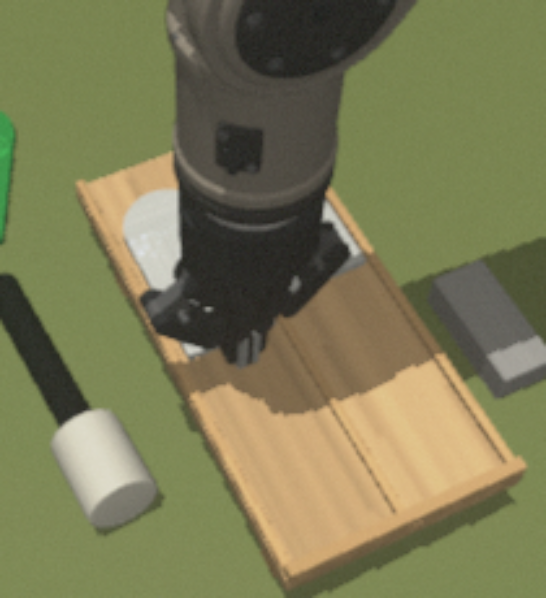

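View pics/t3.png

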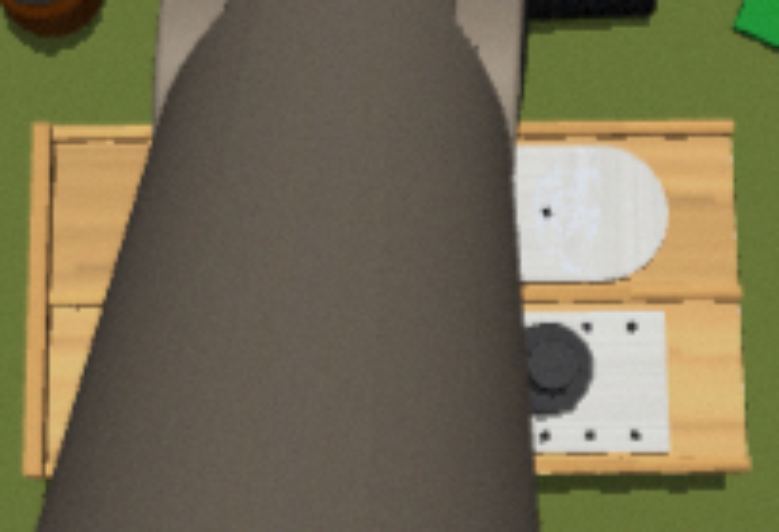

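The plate is moving: its tip went from crop column 633 to 668 (about 15 mm), still flat and with the pocket template undisturbed. Continue 55 mm.

```bash
python3 -m jog '[[[0.6,0,0],0,1],[[1.2,0,0],0,1],[[1.8,0,0],0,1],[[2.4,0,0],0,1],[[3,0,0],0,1],[[3.6,0,0],0,1],[[4.2,0,0],0,1],[[4.8,0,0],0,1],[[5.5,0,0],0,1],[[5.5,0,0],0,1]]'
cat >> h.py <<'E'
def tip(f):
    c0=np.array([.579,-.026]); s=np.arange(-.23,-.03,.0005); r=[]
    for off in (-.02,-.01,0,.01,.02):
        P=np.array([proj(f,np.append(c0+LX*off+LY*t,.056)) for t in s],np.float32)
        a=cv2.cvtColor(cv2.remap(f['image'],P[None,:,0],P[None,:,1],cv2.INTER_LINEAR),cv2.COLOR_BGR2HSV)[0]
        m=(a[:,1]<75)&(a[:,2]>110)
        e=s[m].min() if m.any() else np.nan
        r.append((round(e*1000,1), round((e-.031+np.sqrt(.031**2-off**2))*1000,1)))  # edge, implied tip
    return r
E
python3 - <<'E'
from h import *
f=grab_frame('scene'); cv2.imwrite('pics/s4.png',cv2.resize(f['image'][100:330,250:460],None,fx=2.6,fy=2.6)); print('scene',tip(f))
f=grab_frame('top'); cv2.imwrite('pics/t4.png',cv2.resize(f['image'][200:340,225:430],None,fx=3.8,fy=3.8)); print('top',tip(f))
E
```

```text
clock: 6.45
tcp_pos: [0.5787, -0.0193, 0.2258]
orientation: [-1.177, 1.258, -1.258]
contact_force: [0.3, -0.9, 0.5]
grip_width: 0.0
scene [(nan, np.float64(nan)), (np.float64(-133.0), np.float64(-134.7)), (np.float64(-135.0), np.float64(-135.0)), (np.float64(-133.5), np.float64(-135.2)), (np.float64(-128.5), np.float64(-135.8))]
top [(np.float64(-130.5), np.float64(-137.8)), (np.float64(-136.0), np.float64(-137.7)), (np.float64(-137.0), np.float64(-137.0)), (np.float64(-135.5), np.float64(-137.2)), (np.float64(-130.0), np.float64(-137.3))]
```

View pics/s4.png

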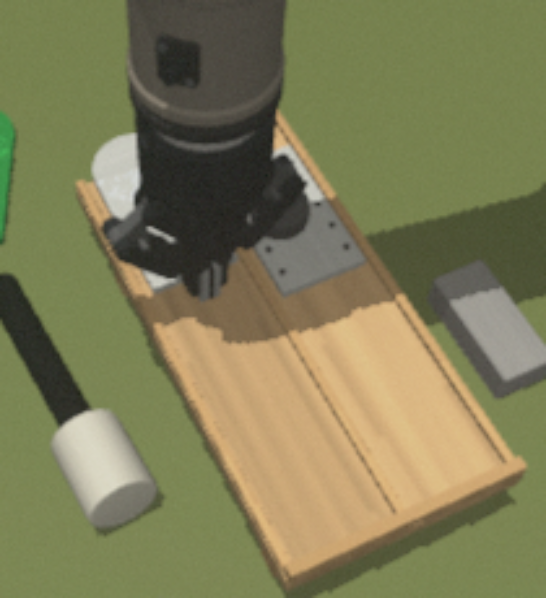

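View pics/t4.png

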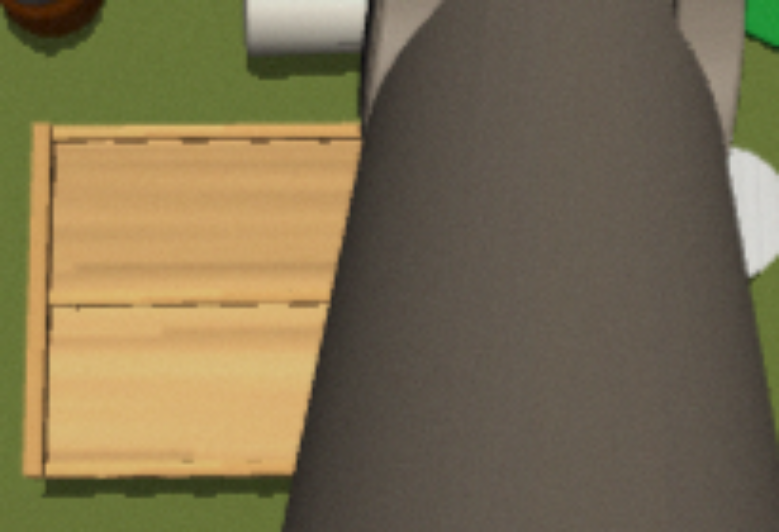

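Tip overhang is about 24.5 mm (top 24.3, scene 25). Push 15 mm more.

```bash
python3 -m jog '[[[0.4,0,0],0,1],[[0.8,0,0],0,1],[[1.2,0,0],0,1],[[1.5,0,0],0,1],[[1.5,0,0],0,1],[[1.5,0,0],0,1]]'
python3 - <<'E'
from h import *
f=grab_frame('scene'); print('scene',[float(x[1]) for x in tip(f)])
f=grab_frame('top'); print('top',[float(x[1]) for x in tip(f)])
E
```

```text
clock: 7.3
tcp_pos: [0.5778, -0.0333, 0.2257]
orientation: [-1.178, 1.257, -1.257]
contact_force: [0.0, -0.5, -0.2]
grip_width: 0.0001
scene [nan, -147.7, -149.0, -149.2, -149.8]
top [-151.8, -151.7, -151.5, -151.2, -151.3]
```

Now 38.5–39 mm. Back off, rise clear, and measure with an unobstructed view.

```bash
python3 -m jog '[[[-1.5,0,0],0,1],[[-3,0,0],0,1],[[-4,-3,0],0,1],[[-4,-8,0],0,1],[[-6,-14,0],0,1],[[-12,-16,0],0,1],[[-18,-16,0],0,1],[[-24,-16,0],0,1],[[-28,-16,0],0,1],[[-28,-16,0],0,1]]'
python3 - <<'E'
from h import *
for n in ('scene','top'):
    f=grab_frame(n); cv2.imwrite(f'pics/{n}5.png',f['image'] if n=='scene' else cv2.resize(f['image'][200:340,225:460],None,fx=3.4,fy=3.4)); 
    try: print(n,[float(x[1]) for x in tip(f)]); print(measure(f))
    except Exception as e: print(e)
E
```

```text
clock: 8.65
tcp_pos: [0.5944, 0.2527, 0.385]
orientation: [-1.182, 1.252, -1.249]
contact_force: [0.8, -0.4, -0.2]
grip_width: -0.0001
scene [-148.8, -148.7, -149.0, -149.2, -149.8]
[[ -20.  -140.5  -13.5  -17.5  179.5]
 [ -14.  -144.   -14.   -17.   179.5]
 [  -8.  -146.5  -13.5  -17.   179.5]
 [   8.  -146.5  -13.5  -17.5  179.5]
 [  14.  -144.5  -13.5  -17.   179.5]
 [  20.  -141.5  -13.5  -17.   179.5]]
top [-151.8, -151.7, -151.5, -151.2, -151.3]
[[ -20.  -143.5  -20.   -20.5  179.5]
 [ -14.  -147.   -20.   -20.5  179.5]
 [  -8.  -149.5  -20.   -20.   179.5]
 [   8.  -149.   -20.   -20.   179.5]
 [  14.  -146.5  -20.   -20.   179.5]
 [  20.  -142.5  -20.   -20.   179.5]]
```

View pics/scene5.png

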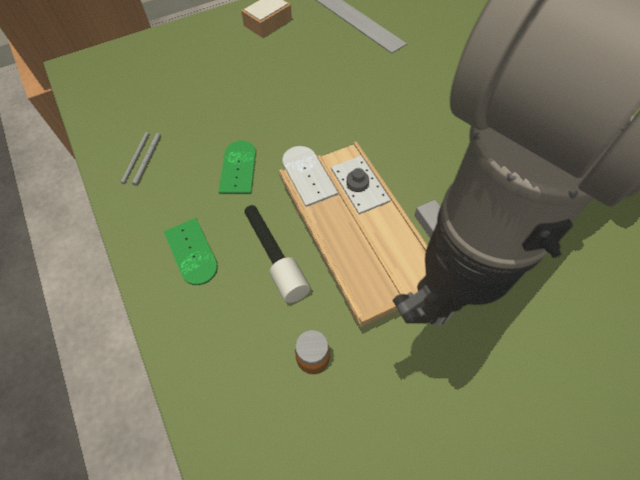

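View pics/top5.png

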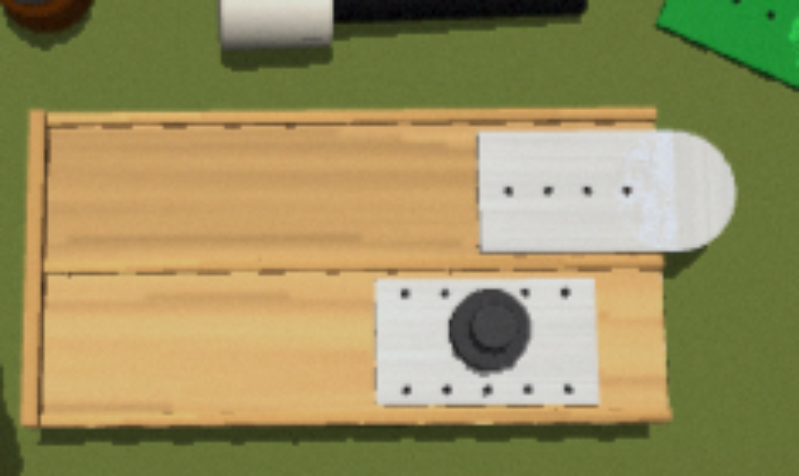

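Both views show the strap template flat in its track, its tip at (737,190) in the top crop against the ledge end at about column 660. That is roughly 38.5 mm of overhang. The other objects look unmoved, and the arm is clear.

```bash
python3 -m jog '[[[0,0,0],0,1],[[0,0,0],0,1]]'; python3 -c "
from bench import hand_in; print(hand_in())"
```

```text
clock: 9.0
tcp_pos: [0.5961, 0.2448, 0.3859]
orientation: [-1.177, 1.258, -1.259]
contact_force: [0.7, -0.1, -0.5]
grip_width: -0.0
the job is handed in; nothing more can be done
None
```

I pushed the rounded-end aluminium template along its track with the shut fingertips, moving it about 86 mm. Its rounded end now sticks out about 38–39 mm past the ledge's open end. Then I backed off, rose clear and handed the job in at about 9 s.

- **Overhang:** the last pictures gave 38.5 mm from the top view and about 39 mm from the scene view. The position of the straight edge gave about 38 mm. All three are slightly under 40 mm, and I did not nudge it further.
- **State of the scene:** the template lies flat in its track. By eye, the square template with its weight, the mallet, the jar and the green look-alikes look unmoved. The steel block was unmoved in the earlier pictures, but the arm partly hid it in the last ones.
- **Forces:** the highest reading at the end of any move was about 4 N, from one light touch on the ledge to find its height.

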